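# Open the ratchet book press

## Task

Open the empty book press on the bench all the way so that a thicker volume will fit: with a fingertip press down the steel release plate in the saddle behind the sliding jaw, keep it down while you push the jaw back along its bar until it meets the end stop, then take your hand away so that the plate springs up again. Only press and push: lift nothing, let the press stay where it stands, and leave the other things on the bench alone.

Things in the scene. Friction and masses are not known exactly. Their poses are not given: they have to be found in the camera images.
- press: Small-book press, loose on the bench (6 kg, slides if shoved with over 30 N), origin under the centre of its grey base plate (120 mm in its x, 340 in y, 16 thick). A steel bar with a saw-tooth rack runs along y. Fixed light-wood jaw plate at the -y end (y -170 to -150, 110 wide, top z 92); grey stop block at the +y end (y 145 to 170, 70 wide, top z 52). The sliding jaw opens towards +y.
- jaw (a joint): Sliding jaw along the bar, m: 0 = closed, grows as it opens to 0.200 = rear wall on the end stop. 2 N friction, stays where left. The ratchet blocks opening unless the release plate is down (12 mm notches); closing is free. Carriage: light-wood plate (110 wide, 16 thick, top z 93), then in +y a saddle 60 mm long, open above, then an aluminium rear wall (70 wide, 14 thick, top z 84).
- release (a joint): How far the release plate is pressed down, m: 0 = up, 0.010 = fully down on its stop. A spring pushes it up: 4 N at the start, 7 N fully down. The pawl is clear of the rack from about 0.006 on; it engages again when the plate is let up.
- release_top (a point): Centre of the top face of the steel release plate, which lies in the middle of the saddle and travels with the jaw: plate 46 mm (x) by 44 mm (y), 8 mm thick, top at z 65 when up, 55 when fully down. Its axes are the press's axes. The saddle's faces are 30 mm away from it in -y (jaw plate) and in +y (rear wall).
- rear_wall_top (a point): Centre of the top edge of the rear wall of the sliding jaw, 84 mm over the bench; the wall's saddle face is 7 mm from it towards -y. Pushing that face towards +y opens the jaw.
- volume: Bystander: a dark bound volume lying flat, 130 x 180 x 42 mm, origin at the centre of its underside.
- jar: Bystander: clear jar with a black cap, 60 mm across, 70 mm high, origin at the centre of its underside.
- weight: Bystander: brass paper weight with a small knob, 54 mm across, 56 mm high, origin at the centre of its underside.
- folder: Bystander: white bone folder lying flat, 20 x 140 x 6 mm, long in its y, origin at the centre of its underside.

How it is judged:
By the outcome, as a careful person would: the job done as asked, in the order asked, and still so for the second after the job is handed in, with the robot touching nothing.
It also fails if it takes over 48 s, if anything falls off the work surface, if the arm or the gripper's body presses on something with over 40 N, if the wrist force passes 120 N, or if a joint passes its speed limit or range.

## Robot

A 7-joint arm with a two-finger parallel gripper is mounted at the origin on the work surface. World frame = base frame: x ahead of the robot, y to its left, z up, the work surface at z = 0. Lengths are in m, angles in rad, forces in N, time in s.
With the tool pointing down it reaches from about 0.425 to 0.875 m from the base axis. Payload 4.7 kg.
Tool frame: the origin (TCP) lies on the centre line of the jaws, within the pads' length; the fingertips stand 19 mm ahead of it and the grasp point (between the pads) is the TCP; z points along the fingers, x is the direction in which the jaws open and shut, and the axes are right-handed (so a half turn about z gives the same grasp; the last joint's range is limited). The gripper opens to 87 mm and grips with 3 to 60 N. Pads are 19 mm wide; open, the fingers measure 117 mm over their backs; the gripper's body (75 mm by 190 mm) begins 51 mm behind the grasp point.
Start: joints at [-1.329, 0.321, -0.07, 1.45, 0.023, 1.371, -0.057], TCP at [0.147, 0.633, 0.212] pointing down, gripper open.
Joint ranges: [-2.86, 2.86], [-0.3, 2.09], [-1.38, 1.24], [0.06, 2.45], [-1.56, 4.7], [0.09, 2.05], [-2.69, 2.69]. Speed limits (rad/s): [2.57, 2.57, 3.14, 3.14, 3.14, 3.14, 3.14].

## Interface

Orientations are given as a unit quaternion [w, x, y, z].
In Python, from workcell import arm, imaging gives the robot as it stands. The module is installed in compiled form; this text tells all that it offers.
- The arm moves only by the shell command python3 -m pendant 'ROWS' [FORCE]. ROWS is JSON, a list of rows, each an object with "travel": the shift along the world's x, y, z in m, a list of three; "turn": the turn, a rotation vector about the world's x, y, z in degrees, a list of three; "hand": the finger opening in m, from 0 to 0.087. In form: [{"travel": [dx, dy, dz], "turn": [rx, ry, rz], "hand": hand}, ...]. A call has 1 to 20 rows; each row is the pose to reach, as a shift and turn from the pose commanded when the call began; what a row does not reach only later rows make up. A row lasts 1/10 s, in which the tool goes at most 50 mm and 8.59 degrees, less where a joint would pass 70% of its speed; a pose out of reach is approached as far as the arm can. A call with a gripper value outside its range is refused whole. The fingers move at their own pace and stop on an object; FORCE is the grip in N (left out, the last holds). Time passes only in rows, so rows that repeat a pose let the fingers close. It gives the time, the measured TCP pose, the force and the opening at its end, in the units of the state.
- arm.sense(): the state, without advancing time (a new reading comes with each control period).
- imaging.read_camera(name): name is "side" or "top" or "wrist"; returns a dict with "img" (400x640x3 uint8, red, green, blue), "vfov" (degrees; the focal length in pixels is half the picture's height over the tangent of half this angle, whatever the lens; pixels are square), "cx", "cy" (the principal point, pixels), "xyz" and "attitude" of the camera in the world; the wrist camera has in their place "tool_from_camera" (4x4, takes a point from camera to tool coordinates, whose origin is the TCP and whose axes are the tool frame's). Camera axes: x right, y down, z forward; pixel columns grow to the right and rows downward; lengths in m; the calibration is good to about 2 mm. A picture is of the moment at which its call begins: read the wrist's pose just before it. There is no depth.
- arm.hand_in(): hands the job in, once; it reports no verdict.
The state is a dict: "time_s": time; "joint_pos": joint angles; "dq": joint speeds; "joint_efforts": joint torques, N m; "tool_pos": TCP position; "eef_rot": TCP orientation; "ft_force": force on the tool from outside, world axes, zero at the start; "moment": the same for the moment, N m; "opening": finger opening in m.
Only numpy, scipy, OpenCV 4.12 (cv2) and the standard library are available. Lean on these libraries where they do the work, as an engineer would, in place of code of your own. Each camera call takes 0.05 s, during which the arm holds its last target. There are 200 camera calls.

## Working session

There is one attempt and no reset: what is moved stays moved. The work goes in short steps, Python scripts to look and compute and a shell command to move; the robot and the scene stay as the last step left them, time stands still between calls to the robot, and variables do not carry over. Pictures are saved under pics/ and viewed, about 8 in all and at most 12, crops included, and the job is handed in when it is done.

```bash
mkdir -p pics; cat > h.py <<'E'
import numpy as np, cv2
from scipy.spatial.transform import Rotation as R
from workcell import arm, imaging
def snap(n,f):
    s=arm.sense(); d=imaging.read_camera(n); cv2.imwrite('pics/'+f,d['img'][:,:,::-1])
    return s,d
E
python3 - <<'E'
from h import *
for n in('top','side'):
    s,d=snap(n,n+'0.png'); print({k:v for k,v in d.items() if k!='img'})
print(s)
import pickle
a=cv2.imread('pics/top0.png');b=cv2.imread('pics/side0.png')
E
```

```text
{'vfov': 42.52218869308561, 'cx': 318.43926358286353, 'cy': 201.42981527911678, 'xyz': array([0.45157871, 0.05705527, 0.94942359]), 'attitude': array([ 0.07008422, -0.70431688,  0.7044501 , -0.05268768])}
{'vfov': 43.097855444534765, 'cx': 314.3528851794554, 'cy': 203.71254300936104, 'xyz': array([ 0.20344516, -0.62756758,  0.5645858 ]), 'attitude': array([-0.47513545,  0.84115366, -0.22893251,  0.11956893])}
{'time_s': 0.05, 'joint_pos': array([-1.32885732,  0.32182634, -0.07005982,  1.45168386,  0.02258535,
        1.37079082, -0.05689933]), 'dq': array([-0.00038527,  0.00080244, -0.00045565, -0.00165324,  0.0001398 ,
        0.00053711,  0.00168612]), 'joint_efforts': array([ 7.00053934e-04, -4.92990482e+01, -4.05781958e-01, -3.13699043e+01,
       -6.42510667e-02,  3.99345614e-02,  7.00267765e-05]), 'tool_pos': array([0.14674682, 0.63262562, 0.21075472]), 'eef_rot': array([ 6.33245569e-04,  7.82900707e-01,  6.22145931e-01, -7.22829408e-04]), 'ft_force': array([-0.01701858,  0.27533526,  0.7068293 ]), 'moment': array([-0.03602998,  0.01698679,  0.02424534]), 'opening': 0.0870143045857271}
```

View pics/top0.png

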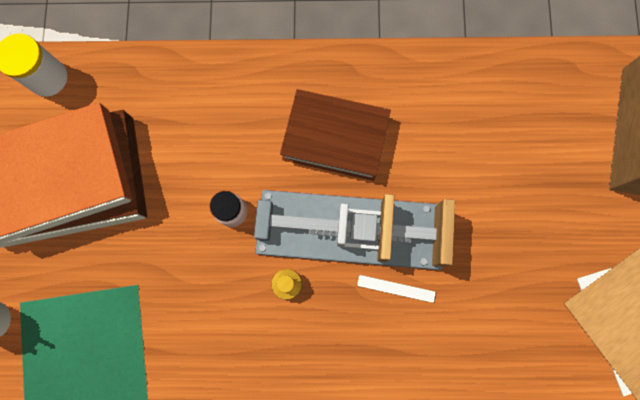

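View pics/side0.png

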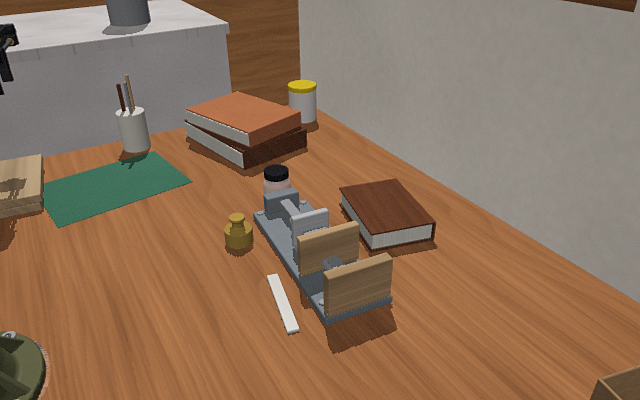

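The top view shows the press with the stop block at (264,220), the release plate near (364,228), the sliding jaw at (386,228), the fixed jaw at (447,232) and the jar close behind the stop at (228,207). The side view agrees with this layout. I'll enlarge the press.

```bash
cat >> h.py <<'E'
def ray(d,u,v,z,Rm=None,p=None):
    f=200/np.tan(np.radians(d['vfov']/2))
    if Rm is None: Rm=R.from_quat(np.roll(d['attitude'],-1)).as_matrix(); p=d['xyz']
    r=Rm@np.array([(u-d['cx'])/f,(v-d['cy'])/f,1]); return p+r*(z-p[2])/r[2]
E
python3 - <<'E'
from h import *
a=cv2.imread('pics/top0.png')[170:290,240:470]
cv2.imwrite('pics/crop.png',cv2.resize(a,None,fx=3.4,fy=3.4,interpolation=cv2.INTER_CUBIC))
d=imaging.read_camera('top')
for n,u,v,z in [('rel',364,228,.065),('stop',264,220,.052),('fix',447,232,.092),('wall',344,225,.084),('jar',226,206,.07)]: print(n,ray(d,u,v,z).round(4))
E
```

```text
rel [5.601e-01 2.000e-04 6.500e-02]
stop [0.5761 0.1755 0.052 ]
fix [ 0.55  -0.136  0.092]
wall [0.563  0.0352 0.084 ]
jar [0.5984 0.2401 0.07  ]
```

View pics/crop.png

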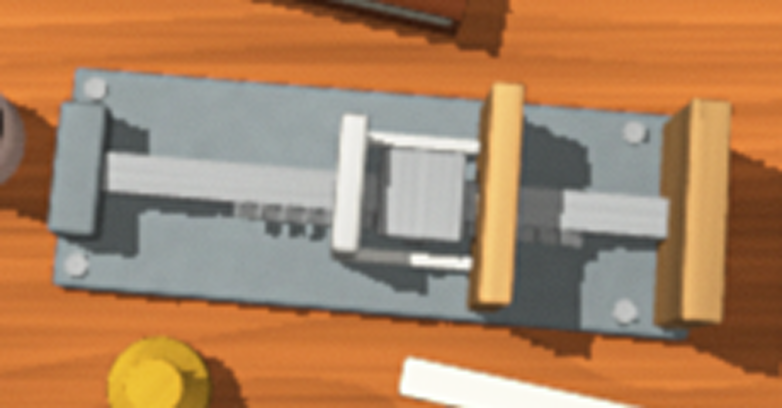

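The crop gives the plate centre at (365,227.4), the rear wall at (343.5,224) and the stop at (263.5,219.4). From these the press yaw is about -4.8° and about 0.12 m of opening remains. I'll move above the plate with the fingers closed and tool x along the press's y.

```bash
python3 -m pendant '[{"travel":[0.1,-0.155,0],"turn":[0,0,4],"hand":0},{"travel":[0.2,-0.31,0],"turn":[0,0,8],"hand":0},{"travel":[0.2,-0.31,0],"turn":[0,0,8],"hand":0},{"travel":[0.2,-0.31,0],"turn":[0,0,8],"hand":0},{"travel":[0.2,-0.31,0],"turn":[0,0,8],"hand":0},{"travel":[0.2,-0.31,0],"turn":[0,0,8],"hand":0},{"travel":[0.413,-0.63,0],"turn":[0,0,8],"hand":0},{"travel":[0.413,-0.63,0],"turn":[0,0,8],"hand":0},{"travel":[0.413,-0.63,0],"turn":[0,0,8],"hand":0},{"travel":[0.413,-0.63,0],"turn":[0,0,8],"hand":0},{"travel":[0.413,-0.63,0],"turn":[0,0,8],"hand":0},{"travel":[0.413,-0.63,0],"turn":[0,0,8],"hand":0},{"travel":[0.413,-0.63,0],"turn":[0,0,8],"hand":0},{"travel":[0.413,-0.63,0],"turn":[0,0,8],"hand":0},{"travel":[0.413,-0.63,0],"turn":[0,0,8],"hand":0},{"travel":[0.413,-0.63,0],"turn":[0,0,8],"hand":0},{"travel":[0.413,-0.63,0],"turn":[0,0,8],"hand":0},{"travel":[0.413,-0.63,0],"turn":[0,0,8],"hand":0},{"travel":[0.413,-0.63,0],"turn":[0,0,8],"hand":0},{"travel":[0.413,-0.63,0],"turn":[0,0,8],"hand":0}]' 20
python3 - <<'E'
from h import *
import pickle
s,d=snap('wrist','w1.png'); pickle.dump((s,d),open('w1.pkl','wb'))
print(s['time_s'],s['tool_pos'],R.from_quat(np.roll(s['eef_rot'],-1)).as_matrix().round(3),s['joint_pos'].round(2),s['opening'],s['ft_force'],d['tool_from_camera'].round(3))
E
```

```text
time_s: 2.15
tool_pos: [0.5594, 0.0049, 0.2119]
eef_rot: [-0.0, 0.737, 0.676, 0.0]
ft_force: [0.6, -0.1, 0.3]
opening: 0.0003
2.15 [0.55939822 0.00485653 0.21194852] [[ 0.085  0.996 -0.   ]
 [ 0.996 -0.085  0.001]
 [ 0.001 -0.    -1.   ]] [-0.58  0.13  0.57  1.7  -0.08  1.33  1.5 ] 0.0002616552964110684 [ 0.62177326 -0.12203068  0.26937116] [[ 1.    -0.     0.    -0.001]
 [-0.     0.956  0.294 -0.081]
 [-0.    -0.294  0.956 -0.171]
 [ 0.     0.     0.     1.   ]]
```

View pics/w1.png

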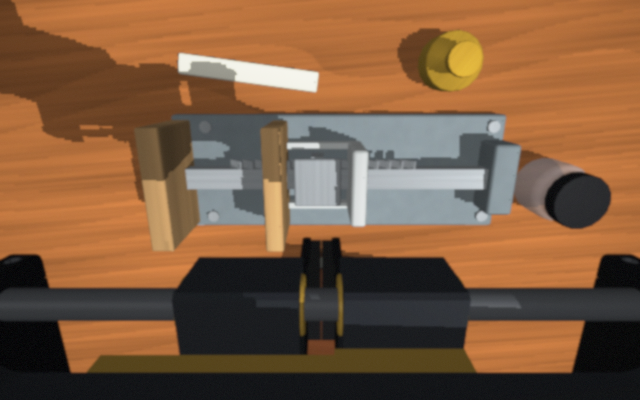

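The wrist view shows the press lined up with the image rows. The release plate spans x 295–338 and y 159–206, the wall top is at (360,188), and the jar sits to the right of the stop.

```bash
python3 - <<'E'
from h import *
import pickle
s,d=pickle.load(open('w1.pkl','rb'))
Rt=R.from_quat(np.roll(s['eef_rot'],-1)).as_matrix();T=d['tool_from_camera']
Rm=Rt@T[:3,:3];p=s['tool_pos']+Rt@T[:3,3]
yv=np.array([.084,.9965]);xv=np.array([.9965,-.084])
for n,u,v,z in [('plate',316.5,182.5,.065),('plL',295,182,.065),('plR',338,182,.065),('wall',360,188,.084),('walltop',360,152,.084),('wallbot',360,226,.084),('stopNearR',515,213,.052),('stopFarL',488,140,.052),('stopFarR',518,143,.052)]:
    q=ray(d,u,v,z,Rm,p); e=q[:2]-s['tool_pos'][:2]; print(n,q.round(4),'along',(e@yv).round(4),'across',(e@xv).round(4))
E
```

```text
plate [ 5.607e-01 -3.000e-04  6.500e-02] along -0.0051 across 0.0017
plL [ 0.5585 -0.0199  0.065 ] along -0.0248 across 0.0012
plR [0.5619 0.0193 0.065 ] along 0.0147 across 0.0013
wall [0.5639 0.0374 0.084 ] along 0.0328 across 0.0017
walltop [0.5325 0.0391 0.084 ] along 0.0319 across -0.0297
wallbot [0.5992 0.0355 0.084 ] along 0.0339 across 0.0371
stopNearR [0.6115 0.1904 0.052 ] along 0.1893 across 0.0363
stopFarL [0.5373 0.1604 0.052 ] along 0.1531 across -0.0351
stopFarR [0.5425 0.1881 0.052 ] along 0.1812 across -0.0323
```

Both views put the plate centre at about (0.561, 0.000). The TCP is 5 mm towards the wall from there, which clears both saddle faces, so I'll descend to just above the plate.

```bash
python3 -m pendant '[{"travel":[0,0,-0.03],"turn":[0,0,0],"hand":0},{"travel":[0,0,-0.06],"turn":[0,0,0],"hand":0},{"travel":[0,0,-0.085],"turn":[0,0,0],"hand":0},{"travel":[0,0,-0.105],"turn":[0,0,0],"hand":0},{"travel":[0,0,-0.115],"turn":[0,0,0],"hand":0},{"travel":[0,0,-0.12],"turn":[0,0,0],"hand":0},{"travel":[0,0,-0.122],"turn":[0,0,0],"hand":0},{"travel":[0,0,-0.122],"turn":[0,0,0],"hand":0},{"travel":[0,0,-0.122],"turn":[0,0,0],"hand":0}]'
python3 - <<'E'
from h import *
s,d=snap('wrist','w2.png');print(s['tool_pos'])
snap('side','s2.png')
a=cv2.imread('pics/s2.png')[160:320,220:420]
cv2.imwrite('pics/s2.png',cv2.resize(a,None,fx=3.5,fy=3.5,interpolation=cv2.INTER_CUBIC))
E
```

```text
time_s: 3.1
tool_pos: [0.5605, 0.0033, 0.0909]
eef_rot: [0.0, 0.738, 0.675, 0.001]
ft_force: [0.5, -0.4, -0.1]
opening: 0.0001
[0.56054865 0.00329082 0.09086449]
```

View pics/w2.png

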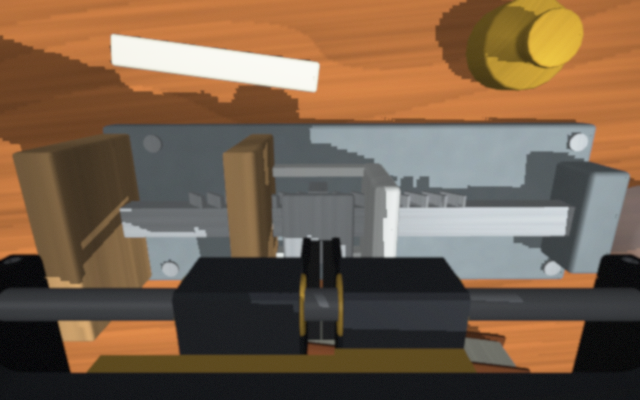

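The closed fingertips (x 303–340) sit in the saddle over the plate, between the jaw plate (≤275) and the wall (≥365). Next I press down.

```bash
python3 -m pendant '[{"travel":[0,0,-0.004],"turn":[0,0,0],"hand":0},{"travel":[0,0,-0.007],"turn":[0,0,0],"hand":0},{"travel":[0,0,-0.01],"turn":[0,0,0],"hand":0},{"travel":[0,0,-0.012],"turn":[0,0,0],"hand":0},{"travel":[0,0,-0.014],"turn":[0,0,0],"hand":0},{"travel":[0,0,-0.016],"turn":[0,0,0],"hand":0},{"travel":[0,0,-0.016],"turn":[0,0,0],"hand":0},{"travel":[0,0,-0.016],"turn":[0,0,0],"hand":0}]'
```

```text
time_s: 4.0
tool_pos: [0.5599, 0.0032, 0.0739]
eef_rot: [0.0, 0.738, 0.675, 0.0]
ft_force: [-0.5, 0.1, 0.4]
opening: 0.0006
```

The force stayed near 0 where the plate spring should give about 7 N, so I'll look.

```bash
python3 - <<'E'
from h import *
s,d=snap('side','s3.png');print(s['tool_pos'],s['ft_force'],s['joint_efforts'].round(2))
a=cv2.imread('pics/s3.png')[150:320,230:400]
s,d=snap('wrist','w3.png')
b=cv2.imread('pics/w3.png')[120:320,200:440]
f=lambda i:cv2.resize(i,(400,int(400*i.shape[0]/i.shape[1])),interpolation=cv2.INTER_CUBIC)
a=f(a);b=f(b);c=np.zeros((400,800,3),np.uint8);c[:a.shape[0],:400]=a[:400];c[:b.shape[0],400:]=b;cv2.imwrite('pics/c3.png',c)
E
```

```text
[0.5598536  0.00320912 0.07389221] [-0.53384499  0.14150132  0.38167708] [-1.000e-02 -3.674e+01  4.450e+00 -2.739e+01  4.000e-02  8.000e-02
  0.000e+00]
```

View pics/c3.png

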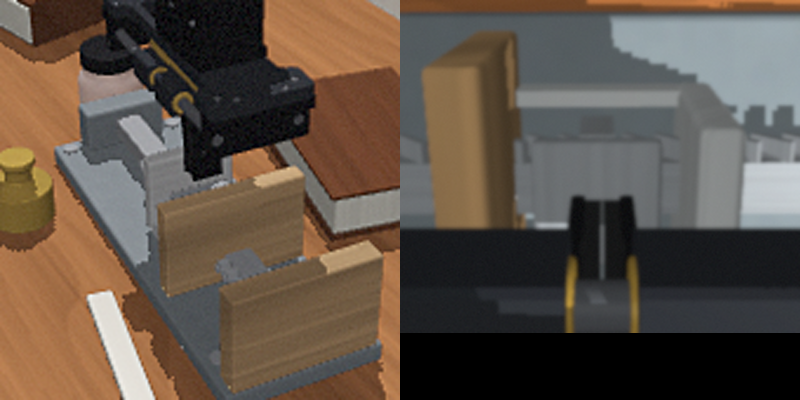

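```bash
python3 - <<'E'
from h import *
d=imaging.read_camera('side');Rm=R.from_quat(np.roll(d['attitude'],-1)).as_matrix();f=200/np.tan(np.radians(d['vfov']/2))
def pr(q):
    c=Rm.T@(np.array(q)-d['xyz']);u=f*c[0]/c[2]+d['cx'];v=f*c[1]/c[2]+d['cy'];return [round(x) for x in ((u-230)*2.353,(v-150)*2.353)]
s=arm.sense();x,y,z=s['tool_pos']
yv=np.array([.084,.9965]);xv=np.array([.9965,-.084])
for h in(.055,.065,.075,.085,.095):print(h,[pr([*(s['tool_pos'][:2]+a*xv+b*yv),h]) for a,b in((-.0095,-.015),(.0095,-.015),(-.0095,.015))])
P=np.array([.5607,-.0003])
print('jaw top',[pr([*(P-.030*yv+a*xv),.093]) for a in(-.055,0,.055)],'plate',[pr([*(P+a*xv+b*yv),.065]) for a,b in((-.023,-.022),(.023,-.022),(.023,.022),(-.023,.022))])
print('wall',[pr([*(P+.030*yv+a*xv),.084]) for a in(-.035,.035)])
b=cv2.imread('pics/s3.png')[195:255,280:370]
cv2.imwrite('pics/c4.png',cv2.resize(b,None,fx=8,fy=8,interpolation=cv2.INTER_CUBIC))
E
```

```text
0.055 [[199, 219], [222, 213], [182, 198]]
0.065 [[199, 208], [222, 201], [182, 187]]
0.075 [[199, 197], [222, 190], [181, 176]]
0.085 [[198, 185], [222, 179], [181, 165]]
0.095 [[198, 174], [222, 167], [181, 153]]
jaw top [[151, 205], [223, 185], [292, 166]] plate [[189, 220], [247, 204], [220, 174], [165, 189]]
wall [[144, 166], [230, 144]]
```

View pics/c4.png

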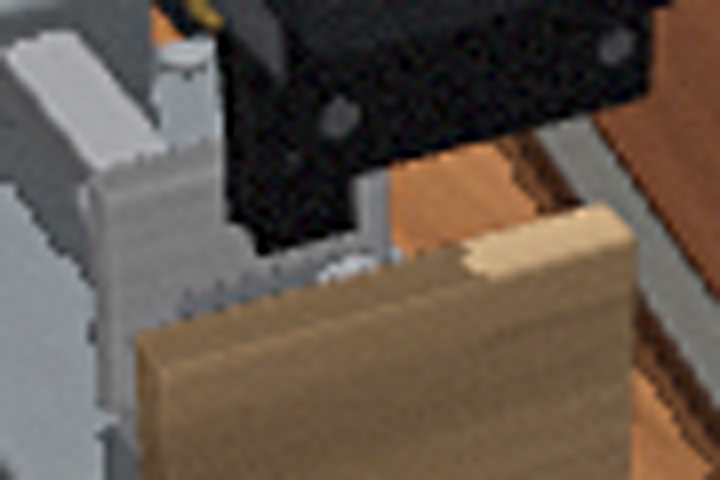

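```bash
python3 - <<'E'
from h import *
s=arm.sense()
d=imaging.read_camera('wrist');T=np.linalg.inv(d['tool_from_camera']);f=200/np.tan(np.radians(d['vfov']/2));print(d['vfov'],f,d['cx'],d['cy'])
for z in(-.05,-.03,-.02,-.01,0,.01,.019):
    o=[]
    for x,y in((-.015,-.0095),(.015,-.0095),(.015,.0095)):
        c=T[:3,:3]@[x,y,z]+T[:3,3];o.append((round(f*c[0]/c[2]+d['cx']),round(f*c[1]/c[2]+d['cy'])))
    print(z,o)
a=cv2.imread('pics/w1.png')[215:375,240:400]
cv2.imwrite('pics/c5.png',cv2.resize(a,None,fx=3.7,fy=3.7,interpolation=cv2.INTER_CUBIC))
E
```

```text
58.38563272662703 357.9632440809216 320.8613997228971 197.73860611937795
-0.05 [(285, 284), (363, 284), (362, 327)]
-0.03 [(289, 260), (358, 260), (357, 298)]
-0.02 [(291, 250), (356, 250), (355, 287)]
-0.01 [(293, 241), (354, 241), (353, 276)]
0 [(294, 234), (352, 234), (351, 267)]
0.01 [(295, 226), (351, 226), (350, 258)]
0.019 [(296, 220), (349, 220), (349, 251)]
```

View pics/c5.png

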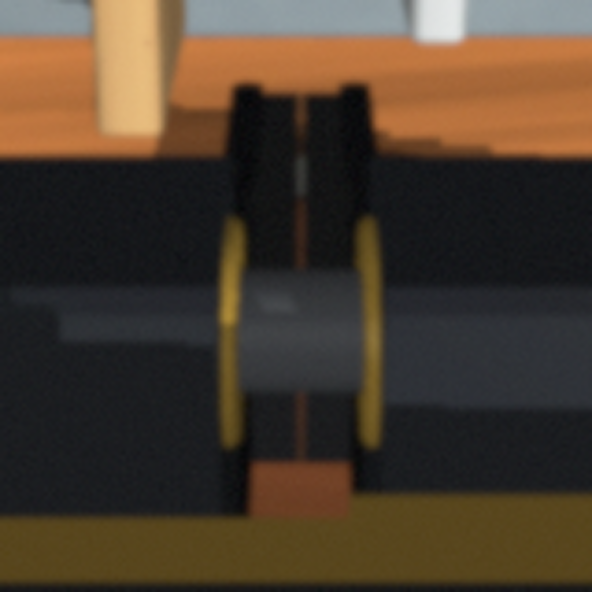

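```bash
python3 - <<'E'
from h import *
d=imaging.read_camera('side');Rm=R.from_quat(np.roll(d['attitude'],-1)).as_matrix();f=200/np.tan(np.radians(d['vfov']/2))
for u,v in((324.4,216.9),(360.6,207.5),(312.7,226.5),(324.4,224)):
    r=Rm@[(u-d['cx'])/f,(v-d['cy'])/f,1]
    for y in(-.09,-.062,-.012,.018):
        print((u,v),y,(d['xyz']+r*(y-d['xyz'][1])/r[1]).round(3))
E
```

```text
(324.4, 216.9) -0.09 [ 0.522 -0.09   0.161]
(324.4, 216.9) -0.062 [ 0.539 -0.062  0.14 ]
(324.4, 216.9) -0.012 [ 0.568 -0.012  0.103]
(324.4, 216.9) 0.018 [0.586 0.018 0.08 ]
(360.6, 207.5) -0.09 [ 0.587 -0.09   0.157]
(360.6, 207.5) -0.062 [ 0.606 -0.062  0.136]
(360.6, 207.5) -0.012 [ 0.642 -0.012  0.098]
(360.6, 207.5) 0.018 [0.664 0.018 0.075]
(312.7, 226.5) -0.09 [ 0.502 -0.09   0.151]
(312.7, 226.5) -0.062 [ 0.518 -0.062  0.13 ]
(312.7, 226.5) -0.012 [ 0.546 -0.012  0.091]
(312.7, 226.5) 0.018 [0.562 0.018 0.068]
(324.4, 224) -0.09 [ 0.522 -0.09   0.149]
(324.4, 224) -0.062 [ 0.539 -0.062  0.127]
(324.4, 224) -0.012 [ 0.568 -0.012  0.089]
(324.4, 224) 0.018 [0.586 0.018 0.065]
```

The side and wrist views agree that the closed tips sit about 14 mm behind the TCP, not 19 mm ahead of it. The tip is therefore near z 0.089 and hasn't touched the plate. At full press the gripper body should still clear the jaw plate by about 10 mm. I'll keep descending in small steps and watch the force.

```bash
python3 -m pendant '[{"travel":[0,0,-0.003],"turn":[0,0,0],"hand":0},{"travel":[0,0,-0.006],"turn":[0,0,0],"hand":0},{"travel":[0,0,-0.009],"turn":[0,0,0],"hand":0},{"travel":[0,0,-0.012],"turn":[0,0,0],"hand":0},{"travel":[0,0,-0.014],"turn":[0,0,0],"hand":0},{"travel":[0,0,-0.015],"turn":[0,0,0],"hand":0},{"travel":[0,0,-0.015],"turn":[0,0,0],"hand":0}]'
python3 -m pendant '[{"travel":[0,0,-0.002],"turn":[0,0,0],"hand":0},{"travel":[0,0,-0.003],"turn":[0,0,0],"hand":0},{"travel":[0,0,-0.003],"turn":[0,0,0],"hand":0}]'
python3 -m pendant '[{"travel":[0,0,-0.002],"turn":[0,0,0],"hand":0},{"travel":[0,0,-0.003],"turn":[0,0,0],"hand":0},{"travel":[0,0,-0.003],"turn":[0,0,0],"hand":0}]'
```

```text
time_s: 4.95
tool_pos: [0.5597, 0.0032, 0.0587]
eef_rot: [-0.0, 0.738, 0.675, -0.0]
ft_force: [-0.2, 0.3, 0.4]
opening: 0.0005
time_s: 5.25
tool_pos: [0.5597, 0.0032, 0.0558]
eef_rot: [-0.0, 0.738, 0.675, -0.0]
ft_force: [-0.8, -0.4, 0.5]
opening: 0.0004
time_s: 5.55
tool_pos: [0.5597, 0.0032, 0.0527]
eef_rot: [-0.0, 0.738, 0.675, -0.0]
ft_force: [-0.2, 0.4, 0.1]
opening: 0.0003
```

```bash
for i in 1 2 3; do python3 -m pendant '[{"travel":[0,0,-0.001],"turn":[0,0,0],"hand":0},{"travel":[0,0,-0.002],"turn":[0,0,0],"hand":0},{"travel":[0,0,-0.002],"turn":[0,0,0],"hand":0}]' | grep -E "tool|ft"; done
```

```text
tool_pos: [0.5597, 0.0032, 0.0507]
ft_force: [-0.2, 0.5, 0.4]
tool_pos: [0.5599, 0.0032, 0.0493]
ft_force: [-2.1, -0.3, 5.4]
tool_pos: [0.56, 0.0032, 0.0474]
ft_force: [-1.3, -0.4, 6.3]
```

Contact came at TCP z ≈ 0.0498 with about 5 N, which matches the spring. Now down to about 8–9 mm of plate travel.

```bash
for i in 1 2 3; do python3 -m pendant '[{"travel":[0,0,-0.001],"turn":[0,0,0],"hand":0},{"travel":[0,0,-0.002],"turn":[0,0,0],"hand":0},{"travel":[0,0,-0.002],"turn":[0,0,0],"hand":0}]' | grep -E "tool|ft"; done
```

```text
tool_pos: [0.56, 0.0032, 0.0455]
ft_force: [-2.2, -0.5, 6.2]
tool_pos: [0.56, 0.0032, 0.0446]
ft_force: [-5.2, -0.1, 14.2]
tool_pos: [0.5601, 0.0033, 0.0445]
ft_force: [-11.2, 0.4, 27.6]
```

The resistance rose sharply at 5 mm of travel, with a sideways component. Something other than the plate, probably the gripper body on the jaw plate, is touching. I'll back off clear and see how the tips move with the opening.

```bash
python3 -m pendant '[{"travel":[0,0,0.01],"turn":[0,0,0],"hand":0},{"travel":[0,0,0.03],"turn":[0,0,0],"hand":0},{"travel":[0,0,0.06],"turn":[0,0,0],"hand":0},{"travel":[0,0,0.09],"turn":[0,0,0],"hand":0},{"travel":[0,0,0.1],"turn":[0,0,0],"hand":0},{"travel":[0,0,0.1],"turn":[0,0,0],"hand":0}]'
python3 -c "
from h import *
snap('wrist','o0.png');snap('side','p0.png')"
python3 -m pendant '[{"travel":[0,0,0],"turn":[0,0,0],"hand":0.03},{"travel":[0,0,0],"turn":[0,0,0],"hand":0.03},{"travel":[0,0,0],"turn":[0,0,0],"hand":0.03},{"travel":[0,0,0],"turn":[0,0,0],"hand":0.03},{"travel":[0,0,0],"turn":[0,0,0],"hand":0.03}]'
python3 -c "
from h import *
snap('wrist','o1.png');snap('side','p1.png')"
python3 -m pendant '[{"travel":[0,0,0],"turn":[0,0,0],"hand":0.087},{"travel":[0,0,0],"turn":[0,0,0],"hand":0.087},{"travel":[0,0,0],"turn":[0,0,0],"hand":0.087},{"travel":[0,0,0],"turn":[0,0,0],"hand":0.087},{"travel":[0,0,0],"turn":[0,0,0],"hand":0.087},{"travel":[0,0,0],"turn":[0,0,0],"hand":0.087}]'
python3 -c "
from h import *
snap('wrist','o2.png');snap('side','p2.png')
c=np.zeros((600,800,3),np.uint8)
for i in range(3):
    a=cv2.imread('pics/o%d.png'%i)[200:380,200:440]; c[200*i:200*i+200,:266]=cv2.resize(a,(266,200))
    b=cv2.imread('pics/p%d.png'%i)[120:260,200:500] ; c[200*i:200*i+200,300:728]=cv2.resize(b,(428,200),interpolation=cv2.INTER_CUBIC)
cv2.imwrite('pics/c6.png',c)"
```

```text
time_s: 7.95
tool_pos: [0.5609, 0.0033, 0.1421]
eef_rot: [0.001, 0.738, 0.675, 0.001]
ft_force: [-0.6, 0.5, -1.2]
opening: 0.0004
time_s: 8.55
tool_pos: [0.5598, 0.0032, 0.1407]
eef_rot: [-0.0, 0.738, 0.675, -0.0]
ft_force: [-0.4, 0.9, -0.4]
opening: 0.0278
time_s: 9.25
tool_pos: [0.5598, 0.0032, 0.1409]
eef_rot: [-0.0, 0.738, 0.675, 0.0]
ft_force: [0.1, -0.1, 0.7]
opening: 0.0701
```

View pics/c6.png

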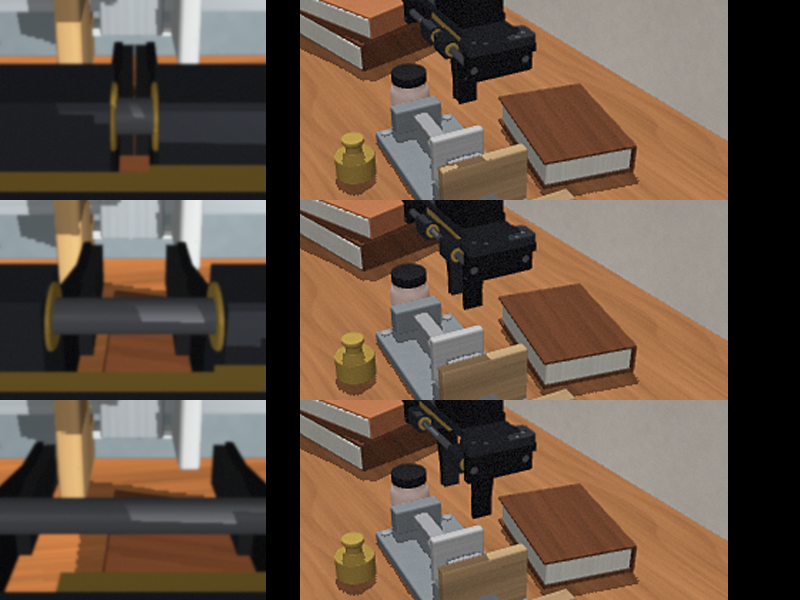

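The views show a parallel gripper: the tips keep their height, and wide carrier blocks lie along tool x. Closed along the press's y, these blocks sit on the jaw plate (top z 93) before the plate is fully down. I'll turn the tool 90° so that its narrow direction lies along the press's y, and work close to the lower rear wall.

```bash
python3 -m pendant '[{"travel":[0.002,0.0125,0.02],"turn":[0,0,8],"hand":0},{"travel":[0.002,0.0125,0.02],"turn":[0,0,16],"hand":0},{"travel":[0.002,0.0125,0.02],"turn":[0,0,24],"hand":0},{"travel":[0.002,0.0125,0.02],"turn":[0,0,32],"hand":0},{"travel":[0.002,0.0125,0.02],"turn":[0,0,40],"hand":0},{"travel":[0.002,0.0125,0.02],"turn":[0,0,48],"hand":0},{"travel":[0.002,0.0125,0.02],"turn":[0,0,56],"hand":0},{"travel":[0.002,0.0125,0.02],"turn":[0,0,64],"hand":0},{"travel":[0.002,0.0125,0.02],"turn":[0,0,72],"hand":0},{"travel":[0.002,0.0125,0.02],"turn":[0,0,80],"hand":0},{"travel":[0.002,0.0125,0.02],"turn":[0,0,86],"hand":0},{"travel":[0.002,0.0125,0.02],"turn":[0,0,90],"hand":0},{"travel":[0.002,0.0125,0.02],"turn":[0,0,90],"hand":0},{"travel":[0.002,0.0125,0.02],"turn":[0,0,90],"hand":0}]'
python3 - <<'E'
from h import *
import pickle
s,d=snap('wrist','w7.png'); pickle.dump((s,d),open('w7.pkl','wb'))
print(s['tool_pos'],R.from_quat(np.roll(s['eef_rot'],-1)).as_matrix().round(3),s['joint_pos'].round(2))
E
```

```text
time_s: 10.75
tool_pos: [0.5536, 0.0163, 0.138]
eef_rot: [-0.026, 0.101, 0.994, -0.015]
ft_force: [-0.3, 0.5, -2.7]
opening: 0.0005
[0.55360496 0.01632255 0.13801656] [[-0.978  0.2   -0.055]
 [ 0.201  0.979 -0.024]
 [ 0.049 -0.035 -0.998]] [ 0.59  0.31 -0.8   1.72  0.24  1.28  2.67]
```

View pics/w7.png

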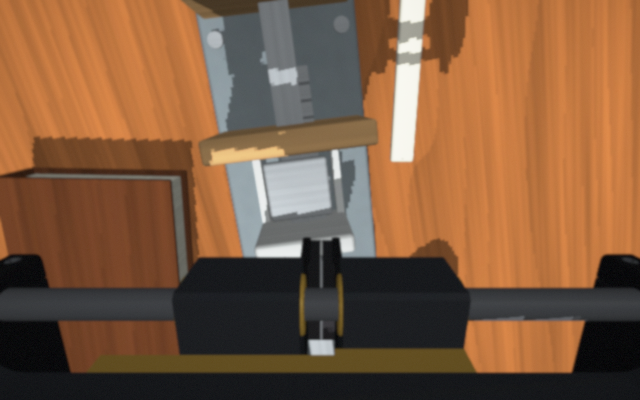

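The turn ran the last joint to 2.67, against its range limit. The arm is still about 6° short in yaw and tilted about 3°, but the other joints have room, so I'll let it settle and see.

```bash
python3 -m pendant '[{"travel":[0,0,0.02],"turn":[0,0,0],"hand":0},{"travel":[0,0,0.02],"turn":[0,0,0],"hand":0},{"travel":[0,0,0.02],"turn":[0,0,0],"hand":0},{"travel":[0,0,0.02],"turn":[0,0,0],"hand":0},{"travel":[0,0,0.02],"turn":[0,0,0],"hand":0},{"travel":[0,0,0.02],"turn":[0,0,0],"hand":0}]'
python3 - <<'E'
from h import *
s=arm.sense();print(R.from_quat(np.roll(s['eef_rot'],-1)).as_matrix().round(3),s['joint_pos'].round(2))
E
```

```text
time_s: 11.4
tool_pos: [0.5535, 0.0168, 0.1574]
eef_rot: [-0.027, 0.101, 0.994, -0.015]
ft_force: [-0.3, -0.9, -0.2]
opening: 0.0007
[[-0.978  0.201 -0.056]
 [ 0.202  0.979 -0.025]
 [ 0.05  -0.035 -0.998]] [ 0.61  0.29 -0.82  1.69  0.23  1.32  2.67]
```

The command held the reached pose, so I'll take the other direction, -173° in all, which brings joint 7 to mid-range. First I work out the rotation vector.

```bash
python3 - <<'E'
from h import *
s=arm.sense();C=R.from_quat(np.roll(s['eef_rot'],-1))
y=np.array([-.084,-.9965,0]);z=np.array([0,0,-1]);x=np.cross(y,z);T=R.from_matrix(np.c_[x,y,z])
print(np.degrees((T*C.inv()).as_rotvec()).round(1), (np.array([.562,.0157,.16])-s['tool_pos']).round(4))
# intermediate: untilt only
yy=C.as_matrix()[:,1];yy[2]=0;yy/=np.linalg.norm(yy);M=R.from_matrix(np.c_[np.cross(yy,z),yy,z]);print(np.degrees((M*C.inv()).as_rotvec()).round(1))
for k in(30,60,90,120,150,173.2):print(k,np.degrees((R.from_rotvec([0,0,-np.radians(k)])*M*C.inv()).as_rotvec()).round(1))
E
```

```text
[  -4.7   -2.4 -173.1] [ 0.0085 -0.0011  0.0026]
[ 1.4 -3.2  0.1]
30 [  0.5  -3.5 -29.9]
60 [ -0.4  -3.7 -59.9]
90 [ -1.4  -3.6 -89.9]
120 [  -2.5   -3.4 -119.9]
150 [  -3.7   -3.  -149.9]
173.2 [  -4.7   -2.4 -173.1]
```

```bash
python3 -m pendant '[{"travel":[0,0,0.01],"turn":[1.4,-3.2,0],"hand":0},{"travel":[0,0,0.01],"turn":[1.2,-3.3,-8],"hand":0},{"travel":[0,0,0.01],"turn":[1,-3.4,-16],"hand":0},{"travel":[0,0,0.01],"turn":[0.7,-3.5,-24],"hand":0},{"travel":[0,0,0.01],"turn":[0.5,-3.5,-32],"hand":0},{"travel":[0.002,0,0.01],"turn":[0.2,-3.6,-40],"hand":0},{"travel":[0.002,0,0.01],"turn":[0,-3.7,-48],"hand":0},{"travel":[0.002,0,0.01],"turn":[-0.3,-3.7,-56],"hand":0},{"travel":[0.002,0,0.01],"turn":[-0.5,-3.7,-64],"hand":0},{"travel":[0.002,0,0.01],"turn":[-0.8,-3.7,-72],"hand":0},{"travel":[0.005,0,0.01],"turn":[-1,-3.6,-80],"hand":0},{"travel":[0.005,0,0.01],"turn":[-1.4,-3.6,-88],"hand":0},{"travel":[0.005,0,0.01],"turn":[-1.6,-3.6,-96],"hand":0},{"travel":[0.005,0,0.01],"turn":[-1.9,-3.5,-104],"hand":0},{"travel":[0.005,0,0.01],"turn":[-2.2,-3.5,-112],"hand":0},{"travel":[0.0085,-0.001,0.003],"turn":[-2.5,-3.4,-120],"hand":0},{"travel":[0.0085,-0.001,0.003],"turn":[-2.8,-3.3,-128],"hand":0},{"travel":[0.0085,-0.001,0.003],"turn":[-3.1,-3.2,-136],"hand":0},{"travel":[0.0085,-0.001,0.003],"turn":[-3.4,-3.1,-144],"hand":0},{"travel":[0.0085,-0.001,0.003],"turn":[-3.7,-3,-150],"hand":0}]'
python3 - <<'E'
from h import *
s=arm.sense();C=R.from_quat(np.roll(s['eef_rot'],-1));print(s['joint_pos'].round(2))
y=np.array([-.084,-.9965,0]);z=np.array([0,0,-1]);x=np.cross(y,z);T=R.from_matrix(np.c_[x,y,z])
print(np.degrees((T*C.inv()).as_rotvec()).round(1), (np.array([.562,.0157,.16])-s['tool_pos']).round(4))
E
```

```text
time_s: 13.4
tool_pos: [0.5621, 0.0156, 0.1606]
eef_rot: [0.001, 0.988, 0.156, -0.0]
ft_force: [0.4, -0.0, -0.1]
opening: 0.0005
[ 0.47  0.22 -0.62  1.72  0.13  1.24  0.13]
[  0.1  -0.  -22.8] [-0.0001  0.0001 -0.0006]
```

```bash
python3 -m pendant '[{"travel":[0,0,0],"turn":[0,0,-8],"hand":0},{"travel":[0,0,0],"turn":[0,0,-16],"hand":0},{"travel":[0,0,-0.02],"turn":[0,0,-22.8],"hand":0},{"travel":[0,0,-0.035],"turn":[0,0,-22.8],"hand":0},{"travel":[0,0,-0.045],"turn":[0,0,-22.8],"hand":0},{"travel":[0,0,-0.05],"turn":[0,0,-22.8],"hand":0},{"travel":[0,0,-0.05],"turn":[0,0,-22.8],"hand":0},{"travel":[0,0,-0.05],"turn":[0,0,-22.8],"hand":0}]'
python3 - <<'E'
from h import *
import pickle
s,d=snap('wrist','w8.png'); t=imaging.read_camera('side')
pickle.dump((s,d),open('w8.pkl','wb'));print(s['joint_pos'].round(2),R.from_quat(np.roll(s['eef_rot'],-1)).as_matrix().round(3))
a=d['img'][:,:,::-1];b=t['img'][:,:,::-1][130:330,230:400]
c=np.zeros((600,800,3),np.uint8);c[:250,:400]=cv2.resize(a,(400,250));b=cv2.resize(b,(400,470),interpolation=cv2.INTER_CUBIC);c[:470,400:]=b
c[255:595,:400]=cv2.resize(a[100:304,200:440],(400,340),interpolation=cv2.INTER_CUBIC)
cv2.imwrite('pics/c8.png',c)
E
```

```text
time_s: 14.2
tool_pos: [0.5626, 0.0154, 0.1112]
eef_rot: [0.0, 0.999, -0.039, 0.0]
ft_force: [0.1, 0.3, 0.1]
opening: 0.0005
[ 0.43  0.26 -0.57  1.78  0.15  1.15 -0.27] [[ 0.997 -0.079  0.   ]
 [-0.079 -0.997 -0.001]
 [ 0.     0.001 -1.   ]]
```

View pics/c8.png

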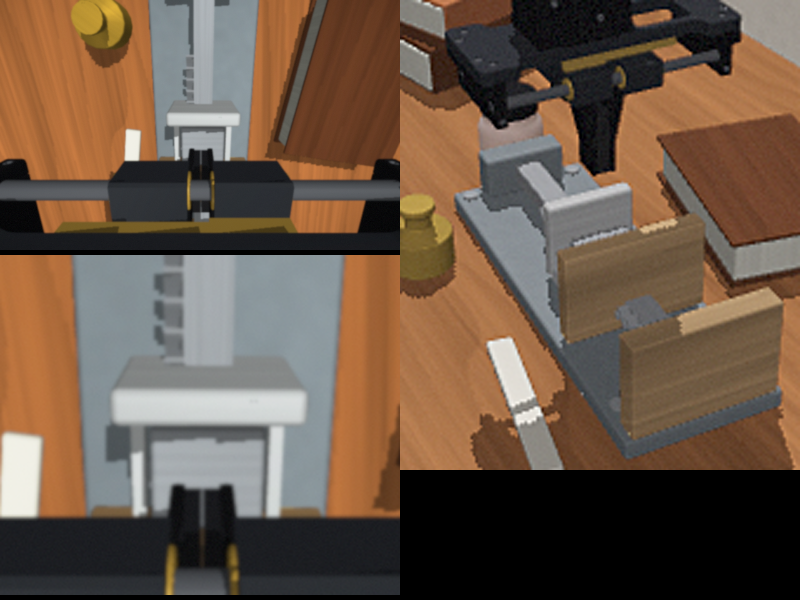

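The fingertips are centred sideways on the plate (crop x ≈ 202 against 208), just in front of the rear wall. A quick check of the wall edge position, then descend.

```bash
python3 - <<'E'
from h import *
import pickle
s,d=pickle.load(open('w8.pkl','rb'))
Rt=R.from_quat(np.roll(s['eef_rot'],-1)).as_matrix();T=d['tool_from_camera'];Rm=Rt@T[:3,:3];p=s['tool_pos']+Rt@T[:3,3]
yv=np.array([.084,.9965]);xv=np.array([.9965,-.084])
for u,v,z in((325,161,.084),(325,182,.084),(325,170,.084),(291,205,.065),(359,205,.065),(268,182,.084),(383,182,.084)):
    q=ray(d,u,v,z,Rm,p);e=q[:2]-s['tool_pos'][:2];print(u,v,q.round(4),'along',(e@yv).round(4),'across',(e@xv).round(4))
E
```

```text
325 161 [0.5677 0.0556 0.084 ] along 0.0405 across 0.0018
325 182 [0.5668 0.0434 0.084 ] along 0.0283 across 0.0019
325 170 [0.5674 0.0504 0.084 ] along 0.0353 across 0.0018
291 205 [0.5439 0.025  0.065 ] along 0.0081 across -0.0195
359 205 [0.5872 0.0216 0.065 ] along 0.0083 across 0.024
268 182 [0.5343 0.046  0.084 ] along 0.0281 across -0.0307
383 182 [0.5999 0.0408 0.084 ] along 0.0285 across 0.035
```

The bright strip (rows 182–201) is the wall's top and the grey band above it is its rear face. That puts the saddle face about 14 mm from the TCP, leaving about 5 mm clear of the fingertip, as planned. Down to the plate.

```bash
python3 -m pendant '[{"travel":[0,0,-0.02],"turn":[0,0,0],"hand":0},{"travel":[0,0,-0.035],"turn":[0,0,0],"hand":0},{"travel":[0,0,-0.045],"turn":[0,0,0],"hand":0},{"travel":[0,0,-0.052],"turn":[0,0,0],"hand":0},{"travel":[0,0,-0.058],"turn":[0,0,0],"hand":0},{"travel":[0,0,-0.06],"turn":[0,0,0],"hand":0},{"travel":[0,0,-0.06],"turn":[0,0,0],"hand":0}]'
for i in 1 2 3 4; do python3 -m pendant '[{"travel":[0,0,-0.001],"turn":[0,0,0],"hand":0},{"travel":[0,0,-0.002],"turn":[0,0,0],"hand":0},{"travel":[0,0,-0.002],"turn":[0,0,0],"hand":0}]' | grep -E "tool|ft"; done
```

```text
time_s: 15.0
tool_pos: [0.5623, 0.0153, 0.0508]
eef_rot: [0.0, 0.999, -0.04, -0.0]
ft_force: [0.5, 0.3, -0.3]
opening: 0.0007
tool_pos: [0.5628, 0.0153, 0.0496]
ft_force: [-0.7, -0.6, 3.6]
tool_pos: [0.5628, 0.0154, 0.0476]
ft_force: [-1.1, 0.1, 6.1]
tool_pos: [0.5628, 0.0153, 0.0457]
ft_force: [-1.8, 0.4, 6.7]
tool_pos: [0.5628, 0.0154, 0.0446]
ft_force: [-3.3, -0.2, 11.9]
```

It goes stiff at the same height again, so I'll use the moment to locate the contact.

```bash
python3 - <<'E'
from h import *
for i in range(3):
    s=arm.sense();imaging.read_camera('top');print(s['tool_pos'].round(4),s['ft_force'].round(2),s['moment'].round(3))
E
python3 -m pendant '[{"travel":[0,0,0.002],"turn":[0,0,0],"hand":0},{"travel":[0,0,0.003],"turn":[0,0,0],"hand":0},{"travel":[0,0,0.003],"turn":[0,0,0],"hand":0}]'
python3 - <<'E'
from h import *
for i in range(2):
    s=arm.sense();imaging.read_camera('top');print(s['tool_pos'].round(4),s['ft_force'].round(2),s['moment'].round(3))
E
```

```text
[0.5628 0.0154 0.0446] [-3.25 -0.23 11.94] [-0.098  0.912  0.002]
[0.5628 0.0153 0.0446] [-4.37 -0.36 11.38] [-0.159  0.908 -0.032]
[0.5628 0.0153 0.0446] [-4.01 -0.48 11.6 ] [-0.184  0.934 -0.044]
time_s: 16.65
tool_pos: [0.5628, 0.0154, 0.0469]
eef_rot: [0.001, 0.999, -0.04, 0.0]
ft_force: [-2.0, -0.1, 6.3]
opening: 0.0003
[0.5628 0.0154 0.0469] [-2.04 -0.08  6.29] [-0.101  0.381  0.021]
[0.5628 0.0153 0.0468] [-1.79  0.42  4.93] [-0.081  0.426  0.005]
```

The moment is the same as for plain tip contact, with the force acting within a few mm of the tip axis. So this looks like the plate on its stop rather than the body touching. I'll hold it down with moderate force and push gently towards +y to see whether the ratchet is free.

```bash
python3 -m pendant '[{"travel":[0,0,-0.002],"turn":[0,0,0],"hand":0},{"travel":[0,0,-0.004],"turn":[0,0,0],"hand":0},{"travel":[0,0,-0.0045],"turn":[0,0,0],"hand":0},{"travel":[0,0,-0.0045],"turn":[0,0,0],"hand":0}]'| grep -E "tool|ft"
for i in 1 2 3 4; do python3 -m pendant '[{"travel":[0.0001,0.001,0],"turn":[0,0,0],"hand":0},{"travel":[0.0002,0.002,0],"turn":[0,0,0],"hand":0},{"travel":[0.0002,0.002,0],"turn":[0,0,0],"hand":0}]' | grep -E "tool|ft"; done
```

```text
tool_pos: [0.5629, 0.0154, 0.0445]
ft_force: [-7.3, -0.3, 20.8]
tool_pos: [0.563, 0.017, 0.0445]
ft_force: [-7.6, -1.5, 21.2]
tool_pos: [0.5632, 0.019, 0.0444]
ft_force: [-6.7, -1.0, 20.5]
tool_pos: [0.5634, 0.0211, 0.0445]
ft_force: [-7.8, -0.9, 20.7]
tool_pos: [0.5635, 0.0231, 0.0445]
ft_force: [-7.9, -0.3, 21.1]
```

The tip moves with only about 1 N along y, so the jaw appears to be travelling with it. Continuing, and watching the force.

```bash
for i in 1 2; do python3 -m pendant '[{"travel":[0.0003,0.003,0],"turn":[0,0,0],"hand":0},{"travel":[0.0005,0.006,0],"turn":[0,0,0],"hand":0},{"travel":[0.0008,0.009,0],"turn":[0,0,0],"hand":0},{"travel":[0.001,0.012,0],"turn":[0,0,0],"hand":0},{"travel":[0.001,0.012,0],"turn":[0,0,0],"hand":0}]' | grep -E "time|tool|ft"; done
python3 - <<'E'
from h import *
a=cv2.imread('pics/side0.png').astype(int)
d=imaging.read_camera('side');b=d['img'][:,:,::-1]
c=np.hstack([cv2.resize(x.astype(np.uint8)[180:320,230:400],None,fx=2.3,fy=2.3,interpolation=cv2.INTER_CUBIC) for x in(a,b)]);cv2.imwrite('pics/c9.png',c)
cv2.imwrite('pics/s9.png',b)
# jaw-plate front-face shift: template match of moving jaw's top-left corner region
t=a.astype(np.uint8)[232:262,292:322]; r=cv2.matchTemplate(b[200:290,250:360].copy(),t,cv2.TM_CCOEFF_NORMED);_,m,_,l=cv2.minMaxLoc(r);print('jaw corner moved px',m,l[0]+250-292,l[1]+200-232)
E
```

```text
time_s: 18.85
tool_pos: [0.5646, 0.0357, 0.0445]
ft_force: [-7.2, -0.1, 21.1]
time_s: 19.35
tool_pos: [0.5656, 0.0479, 0.0445]
ft_force: [-6.4, 0.2, 20.6]
jaw corner moved px 0.6301854848861694 -7 -9
```

The jaw corner in the side view moved by (-7,-9) px, which matches about 30 mm of jaw travel, so the ratchet is free. About 90 mm remains. I'll take 72 mm of it, then finish in small steps.

```bash
for i in 1 2 3; do python3 -m pendant '[{"travel":[0.0003,0.004,0],"turn":[0,0,0],"hand":0},{"travel":[0.0007,0.008,0],"turn":[0,0,0],"hand":0},{"travel":[0.001,0.012,0],"turn":[0,0,0],"hand":0},{"travel":[0.0013,0.016,0],"turn":[0,0,0],"hand":0},{"travel":[0.0017,0.02,0],"turn":[0,0,0],"hand":0},{"travel":[0.002,0.024,0],"turn":[0,0,0],"hand":0},{"travel":[0.002,0.024,0],"turn":[0,0,0],"hand":0}]' | grep -E "time|tool|ft"; done
```

```text
time_s: 20.1
tool_pos: [0.5677, 0.0723, 0.0445]
ft_force: [-6.8, 0.3, 19.4]
time_s: 20.8
tool_pos: [0.5698, 0.0965, 0.0445]
ft_force: [-6.5, 0.9, 18.7]
time_s: 21.5
tool_pos: [0.5719, 0.1207, 0.0445]
ft_force: [-5.7, -0.7, 18.2]
```

```bash
python3 -m pendant '[{"travel":[0.0003,0.004,0],"turn":[0,0,0],"hand":0},{"travel":[0.0006,0.007,0],"turn":[0,0,0],"hand":0},{"travel":[0.0008,0.01,0],"turn":[0,0,0],"hand":0},{"travel":[0.0008,0.01,0],"turn":[0,0,0],"hand":0}]' | grep -E "time|tool|ft"
for i in 1 2 3 4; do python3 -m pendant '[{"travel":[0.0001,0.001,0],"turn":[0,0,0],"hand":0},{"travel":[0.0002,0.002,0],"turn":[0,0,0],"hand":0},{"travel":[0.0002,0.002,0],"turn":[0,0,0],"hand":0}]' | grep -E "time|tool|ft"; done
```

```text
time_s: 21.9
tool_pos: [0.5727, 0.1305, 0.0445]
ft_force: [-6.2, -0.0, 19.0]
time_s: 22.2
tool_pos: [0.5728, 0.132, 0.0445]
ft_force: [-6.2, -1.1, 18.5]
time_s: 22.5
tool_pos: [0.573, 0.134, 0.0445]
ft_force: [-6.0, -1.2, 18.7]
time_s: 22.8
tool_pos: [0.5731, 0.136, 0.0445]
ft_force: [-7.0, -1.6, 19.2]
time_s: 23.1
tool_pos: [0.5733, 0.1373, 0.0445]
ft_force: [-6.5, -1.6, 19.3]
```

```bash
for i in 1 2; do python3 -m pendant '[{"travel":[0.0001,0.001,0],"turn":[0,0,0],"hand":0},{"travel":[0.0002,0.002,0],"turn":[0,0,0],"hand":0},{"travel":[0.0002,0.002,0],"turn":[0,0,0],"hand":0}]' | grep -E "time|tool|ft"; done
python3 - <<'E'
from h import *
d=imaging.read_camera('side');b=d['img'][:,:,::-1].copy();a=cv2.imread('pics/side0.png')
for n,(v0,v1,u0,u1) in dict(fixjaw=(258,310,325,392),base=(268,300,262,300),weight=(212,250,222,255)).items():
    r=cv2.matchTemplate(b[v0-8:v1+8,u0-8:u1+8].copy(),a[v0:v1,u0:u1].copy(),cv2.TM_CCOEFF_NORMED);_,m,_,l=cv2.minMaxLoc(r);print(n,round(m,3),l[0]-8,l[1]-8)
E
```

```text
time_s: 23.4
tool_pos: [0.5733, 0.1373, 0.0445]
ft_force: [-7.5, -5.8, 21.7]
time_s: 23.7
tool_pos: [0.5733, 0.1373, 0.0444]
ft_force: [-8.8, -8.1, 22.6]
fixjaw 0.819 0 0
base 0.78 0 0
weight 0.92 0 0
```

It stopped dead at y 0.1373, within the predicted 0.136–0.141, and the force is building while the press hasn't moved. One more nudge, then straight up with the preload kept so that the jaw isn't dragged back.

```bash
python3 -m pendant '[{"travel":[0.0001,0.001,0],"turn":[0,0,0],"hand":0},{"travel":[0.0002,0.002,0],"turn":[0,0,0],"hand":0},{"travel":[0.0002,0.002,0],"turn":[0,0,0],"hand":0}]' | grep -E "time|tool|ft"
python3 -m pendant '[{"travel":[0,0,0.002],"turn":[0,0,0],"hand":0},{"travel":[0,0,0.004],"turn":[0,0,0],"hand":0},{"travel":[0,0,0.007],"turn":[0,0,0],"hand":0},{"travel":[0,0,0.012],"turn":[0,0,0],"hand":0},{"travel":[0,0,0.02],"turn":[0,0,0],"hand":0},{"travel":[0,0,0.04],"turn":[0,0,0],"hand":0},{"travel":[0,0,0.07],"turn":[0,0,0],"hand":0},{"travel":[0,0,0.1],"turn":[0,0,0],"hand":0},{"travel":[-0.03,0,0.13],"turn":[0,0,0],"hand":0},{"travel":[-0.06,0,0.16],"turn":[0,0,0],"hand":0},{"travel":[-0.09,0,0.18],"turn":[0,0,0],"hand":0},{"travel":[-0.11,0.03,0.2],"turn":[0,0,0],"hand":0},{"travel":[-0.11,0.07,0.22],"turn":[0,0,0],"hand":0},{"travel":[-0.11,0.12,0.22],"turn":[0,0,0],"hand":0},{"travel":[-0.11,0.17,0.22],"turn":[0,0,0],"hand":0},{"travel":[-0.11,0.2,0.22],"turn":[0,0,0],"hand":0},{"travel":[-0.11,0.2,0.22],"turn":[0,0,0],"hand":0}]'
python3 - <<'E'
from h import *
s,d=snap('top','t10.png');e=imaging.read_camera('side')['img'][:,:,::-1]
a=d['img'][:,:,::-1][160:290,210:470];c=np.zeros((600,780,3),np.uint8)
c[:390]=cv2.resize(a,(780,390),interpolation=cv2.INTER_CUBIC);c[390:,:390]=cv2.resize(e[170:290,215:415],(390,234))[:210]
c[390:,390:]=cv2.resize(d['img'][:,:,::-1],(390,244))[:210]
cv2.imwrite('pics/c10.png',c)
E
```

```text
time_s: 24.05
tool_pos: [0.5733, 0.1374, 0.0444]
ft_force: [-8.9, -11.3, 24.9]
time_s: 25.75
tool_pos: [0.4597, 0.3496, 0.2611]
eef_rot: [-0.002, 0.999, -0.035, -0.002]
ft_force: [0.1, 0.5, -0.2]
opening: 0.0008
```

View pics/c10.png

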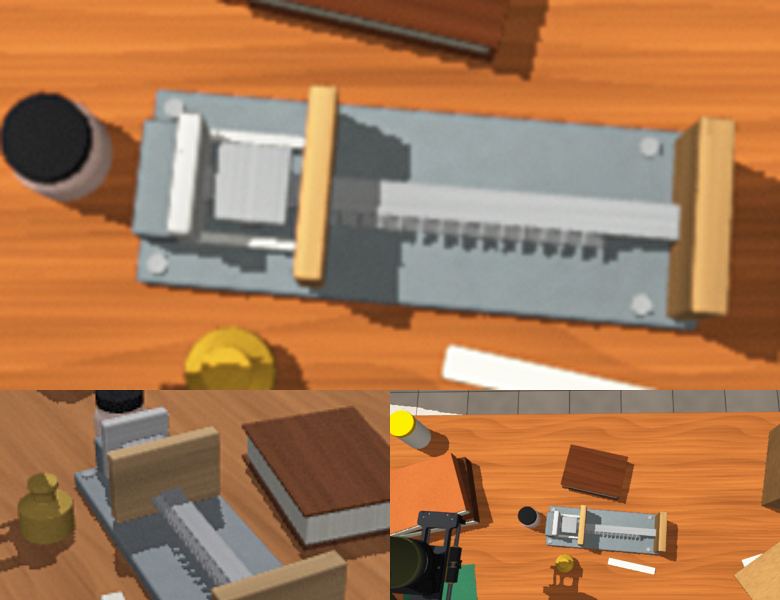

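The final view shows the rear wall (x 170–205) against the stop block (135–172). The press screws are at the same pixels as before (426.7,209), and the jar, weight, folder and volume are in place. I'll check the numbers, then hand in.

```bash
python3 - <<'E'
from h import *
d=imaging.read_camera('top')
w=ray(d,210+187/3,160+174/3,.084);st=np.array([.5755,.1764]);print(w, 'dist to old stop centre (want ~.0195)',np.hypot(*(w[:2]-st)))
a=cv2.imread('pics/top0.png');b=d['img'][:,:,::-1].copy()
for n,(v0,v1,u0,u1) in dict(fixjaw=(195,272,430,460),jar=(186,232,206,248),weight=(266,304,268,304),folder=(272,304,352,440),volume=(86,182,276,394)).items():
    r=cv2.matchTemplate(b[v0-6:v1+6,u0-6:u1+6].copy(),a[v0:v1,u0:u1].copy(),cv2.TM_CCOEFF_NORMED);_,m,_,l=cv2.minMaxLoc(r);print(n,round(m,3),l[0]-6,l[1]-6)
s=arm.sense();print(s['time_s'],s['ft_force'].round(1));arm.hand_in()
E
```

```text
[0.57511443 0.15712077 0.084     ] dist to old stop centre (want ~.0195) 0.01928308906420725
fixjaw 0.999 0 0
jar 0.999 0 0
weight 0.51 0 0
folder 0.994 0 0
volume 0.999 0 0
25.9 [-0.1  0.2  0.1]
the job is handed in; nothing more can be done
```

I pressed the release plate down with the closed fingertips and pushed the jaw back about 0.12 m until it stopped against the end block. Then I lifted the hand straight off, moved it well clear and handed the job in at about 26 s.

**Checks that agreed:**
- **Jaw:** the rear wall's centre measures 19.3 mm from the stop's centre, and touching would be 19.5 mm. The fingertip stopped dead there, with about 11 N along the bar.
- **Bench:** the press, jar, folder and volume matched the first picture to the pixel.
- **Hand:** it reads no contact force.

**Checks that failed or disagreed:**
- **Fingertip position:** the tips turned out to sit about 10–15 mm behind the TCP, not 19 mm ahead as described. My first presses therefore stopped short of the plate.
- **Plate travel:** I measured only about 5–6 mm from first contact until it went stiff, not 10 mm. The ratchet was free at that depth, because the jaw moved with almost no force.
- **First approach:** on that press the force peaked at about 28 N. I took it for the gripper body on the jaw plate and turned the tool, but the press went stiff at the same height again, so it was more likely the plate itself.
- **Plate spring-back:** I did not measure that the plate came back up. I only saw the saddle with nothing touching it.
- **Weight:** its picture match was poor (0.51), probably because the arm's shadow fell on it. It showed no shift.

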